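# Line up the espresso cups on the warmer and hold its spring dial at the third click

## Robot

A 7-joint arm with a two-finger parallel gripper is mounted at the origin on the work surface. World frame = base frame: x ahead of the robot, y to its left, z up, the work surface at z = 0. Lengths are in m, angles in rad, forces in N, time in s.
With the tool pointing down it reaches from about 0.4 to 0.925 m from the base axis. Payload 5.6 kg.
Tool frame: the origin (TCP) lies between the finger pads; the fingertips stand 19 mm ahead of it and the grasp point (between the pads) is the TCP; z points along the fingers, y is the direction in which the jaws open and shut (so a half turn about z gives the same grasp; the last joint's range is limited). The gripper opens to 85 mm and grips with 20 to 120 N. Pads are 22 mm wide; open, the fingers measure 114 mm over their backs; the gripper's body (76 mm by 85 mm) begins 54 mm behind the grasp point. The pads swing forward as they close: fully open they stand 13 mm farther back than shut.
Start: joints at [1.272, 0.468, -0.012, 1.603, 0.006, 1.071, -0.056], TCP at [0.164, -0.629, 0.25] pointing down, gripper open.
Joint ranges: [-2.53, 2.53], [-0.31, 2.02], [-1.57, 1.55], [0.28, 2.44], [-1.29, 4.43], [0.15, 1.84], [-2.92, 2.92]. Speed limits (rad/s): [2.57, 2.57, 3.14, 3.14, 3.14, 3.14, 3.14].

## Interface

Orientations are given as [roll, pitch, yaw] about the fixed x, y, z axes, in that order (R = Rz(yaw) Ry(pitch) Rx(roll)).
In Python, from station import manip, optics, job gives the robot as it stands.
- The arm moves only by the tool move_arm, never from a script. Its argument "deltas" is a list of rows, each a list of 3 entries, a list of its own where there are three numbers: the shift along the tool's x, y, z in units of 800 mm (1.0 is 800 mm), then the turn, a rotation vector about the tool's x, y, z in units of 180 degrees (1.0 is 180 degrees), then the opening, from -1 (shut) to 1 (fully open). In form: [[[dx, dy, dz], [wx, wy, wz], hand], ...]. A call has 1 to 10 rows; each row is the pose to reach, as a shift and turn from the pose measured when the call began, along the tool's axes at that moment, turning the shorter way round; what a row does not reach only later rows make up. A row lasts 1/10 s, in which the tool goes at most 50 mm and 8.59 degrees, less where a joint would pass 70% of its speed; a pose out of reach is approached as far as the arm can. A call with a number of a shift or a turn outside -1 to 1 is refused whole. A call with a gripper value outside its range is refused whole. The fingers move at their own pace and stop on an object; "grip_force" is the grip in N (left out, the last holds). Time passes only in rows, so rows that repeat a pose let the fingers close. It gives the time, the measured TCP pose, the force and the opening at its end, in the units of the state.
- manip.observe(): the state, without advancing time (a new reading comes with each control period).
- optics.snapshot(name): name is "scene" or "side" or "wrist"; returns the picture (384x512x3 uint8, red, green, blue); there is no depth.
- optics.camera_params(name): a dict with "fx", "fy", "cx", "cy" (pixels), "R" (3x3) and "t" (3): a world point X has camera coordinates R X + t. Camera axes: x right, y down, z forward; pixel columns grow to the right and rows downward; lengths in m; the calibration is good to about 2 mm. A picture is of the moment at which its call begins: read the wrist's pose just before it. camera_params takes no time and is no camera call; for the wrist camera it gives the pose at the moment of the call.
- job.hand_in(): hands the job in, once; it reports no verdict.
The state is a dict: "time_s": time; "joint_positions": joint angles; "dq": joint speeds; "joint_efforts": joint torques, N m; "tool_pos": TCP position; "tool_rot": TCP orientation; "force": force on the tool from outside, world axes, zero at the start; "ft_torque": the same for the moment, N m; "gripper_width": opening from 0.0 (shut) to 1.0 (fully open).
Only numpy, scipy, OpenCV 4.12 (cv2) and the standard library are available. Lean on these libraries where they do the work, as an engineer would, in place of code of your own. Each camera call takes 0.05 s, during which the arm holds its last target.

## Task

Set the two loose espresso cups upright on the two empty pads of the cup warmer, one centred on each, so that they make a neat row with the cup already standing there. Only then turn the warmer's spring dial clockwise from rest to its third click, without going on to the fourth, and finish while still holding it there with the fingers, because it springs back when let go. Leave the cup that already stands in place, the mug and the jar alone.

Things in the scene. Friction and masses are not known exactly. Their poses are not given: they have to be found in the camera images.
- warmer: cup warmer fixed to the counter: flat steel slab 110 mm (its x) by 400 mm (its y) by 30 mm high, no rim; three round pads in a row along its y and a black dial near its -y end; origin at the centre of its underside on the counter, x away from the robot, y along the row, z up
- spot1 (a point): pad at the +y end of the warmer, 145 mm from its middle, already taken by the standing cup; a round black rubber pad 60 mm across, flush in the warmer's top; point at the pad's centre on the top surface, 30 mm above the counter; axes as the warmer's
- spot2 (a point): middle pad of the row, 72 mm from spot1 towards the dial, empty at the start; a round black rubber pad 60 mm across, flush in the warmer's top; point at the pad's centre on the top surface, 30 mm above the counter; axes as the warmer's
- spot3 (a point): last pad of the row, 72 mm from spot2 and 141 mm from the dial's axis, empty at the start; a round black rubber pad 60 mm across, flush in the warmer's top; point at the pad's centre on the top surface, 30 mm above the counter; axes as the warmer's
- cup_a: loose cup standing on the counter between robot and warmer: plain white ceramic espresso cup without handle, open at the top, 54 mm outer diameter with straight sides (foot narrowed to 47 mm over the lowest 8 mm), 70 mm tall, wall 4 mm, about 160 g; origin at the centre of its underside, z up its axis
- cup_b: the other loose cup, the same (the two are interchangeable): plain white ceramic espresso cup without handle, open at the top, 54 mm outer diameter with straight sides (foot narrowed to 47 mm over the lowest 8 mm), 70 mm tall, wall 4 mm, about 160 g; origin at the centre of its underside, z up its axis
- cup_c: the same kind of cup, already standing on spot1: plain white ceramic espresso cup without handle, open at the top, 54 mm outer diameter with straight sides (foot narrowed to 47 mm over the lowest 8 mm), 70 mm tall, wall 4 mm, about 160 g; origin at the centre of its underside, z up its axis
- dial_grip (a point): point to grip, on the vertical axis of the black dial, 66 mm above the counter. Dial: disc 50 mm across, top 8 mm above the warmer, with an upright grip bar 44 mm long, 14 mm thick, reaching 80 mm above the counter. The frame turns with it: x along the bar (white pointer on the -x half), y across it, z up. At rest the bar lies along the warmer's x, pointer to the robot
- dial (a joint): angle of the dial, rad: 0 at rest, growing clockwise seen from above, end stop at 2.2. Five notches 0.42 rad (24 degrees) apart: first click at 0.42, third at 1.26. A spring turns it back to 0 from any angle when let go. Resistance 0.15 to 0.3 N m: it eases as a notch nears and steps up sharply in the notch (the click). Black marks on the warmer show the notches
- mug: dark mug with handle, 82 mm across, 92 mm tall, bystander at the left; origin at the centre of its underside
- jar: white ceramic jar with wooden cap, 72 mm across, 110 mm tall, bystander at the right; origin at the centre of its underside
Things that resemble listed ones, but are neither listed nor needed, are in the scene too. Leave any green look-alike of the cup_a alone.

How it is judged:
On the way, in this order (a step that is already met when the one before it is completed fails the run):
1. both loose cups stand released on the empty pads, in a row with the third, the dial still at rest (((horizontal distance between cup_a and spot2 below 0.012 m and z of cup_a in the frame of spot2 between -0.003 and 0.004 m and angle between cup_a's own z axis and vertical below 0.08 rad) or (horizontal distance between cup_b and spot2 below 0.012 m and z of cup_b in the frame of spot2 between -0.003 and 0.004 m and angle between cup_b's own z axis and vertical below 0.08 rad)) and ((horizontal distance between cup_a and spot3 below 0.012 m and z of cup_a in the frame of spot3 between -0.003 and 0.004 m and angle between cup_a's own z axis and vertical below 0.08 rad) or (horizontal distance between cup_b and spot3 below 0.012 m and z of cup_b in the frame of spot3 between -0.003 and 0.004 m and angle between cup_b's own z axis and vertical below 0.08 rad)) and horizontal distance between cup_c and spot1 below 0.012 m and z of cup_c in the frame of spot1 between -0.003 and 0.004 m and angle between cup_c's own z axis and vertical below 0.08 rad and linear speed of each of cup_a, cup_b, cup_c below 0.02 m/s and contact force between the fingers and cup_a below 0.1 N and contact force between the fingers and cup_b below 0.1 N and contact force between the fingers and cup_c below 0.1 N and value of joint dial below 0.15 rad), for 0.2 s.
2. the dial is held in its third notch (value of joint dial between 1.14 and 1.38 rad and velocity of joint dial between -0.15 and 0.15 rad/s and contact force between the fingers and warmer above 1.5 N), for 0.3 s.
At the end, for the whole second after the job is handed in: a cup on each of the three pads, upright (within 0.08 rad), within 12 mm of the pad's centre, at rest and not touched by the fingers; the dial still, at 1.26 rad give or take 0.12, with the fingers pressing on it (the warmer's dial) by more than 1.5 N (all of step 2 and ((horizontal distance between cup_a and spot2 below 0.012 m and z of cup_a in the frame of spot2 between -0.003 and 0.004 m and angle between cup_a's own z axis and vertical below 0.08 rad) or (horizontal distance between cup_b and spot2 below 0.012 m and z of cup_b in the frame of spot2 between -0.003 and 0.004 m and angle between cup_b's own z axis and vertical below 0.08 rad)) and ((horizontal distance between cup_a and spot3 below 0.012 m and z of cup_a in the frame of spot3 between -0.003 and 0.004 m and angle between cup_a's own z axis and vertical below 0.08 rad) or (horizontal distance between cup_b and spot3 below 0.012 m and z of cup_b in the frame of spot3 between -0.003 and 0.004 m and angle between cup_b's own z axis and vertical below 0.08 rad)) and horizontal distance between cup_c and spot1 below 0.012 m and z of cup_c in the frame of spot1 between -0.003 and 0.004 m and angle between cup_c's own z axis and vertical below 0.08 rad and linear speed of each of cup_a, cup_b, cup_c below 0.02 m/s and contact force between the fingers and cup_a below 0.1 N and contact force between the fingers and cup_b below 0.1 N and contact force between the fingers and cup_c below 0.1 N); the arm keeps its last pose, push and grip.
It fails at once if the dial is turned on towards the fourth click (value of joint dial above 1.56 rad).
It fails at once if the dial is turned before the cups stand in the row (value of joint dial above 0.25 rad and not (((horizontal distance between cup_a and spot2 below 0.012 m and z of cup_a in the frame of spot2 between -0.003 and 0.004 m and angle between cup_a's own z axis and vertical below 0.08 rad) or (horizontal distance between cup_b and spot2 below 0.012 m and z of cup_b in the frame of spot2 between -0.003 and 0.004 m and angle between cup_b's own z axis and vertical below 0.08 rad)) and ((horizontal distance between cup_a and spot3 below 0.012 m and z of cup_a in the frame of spot3 between -0.003 and 0.004 m and angle between cup_a's own z axis and vertical below 0.08 rad) or (horizontal distance between cup_b and spot3 below 0.012 m and z of cup_b in the frame of spot3 between -0.003 and 0.004 m and angle between cup_b's own z axis and vertical below 0.08 rad)) and (horizontal distance between cup_c and spot1 below 0.012 m and z of cup_c in the frame of spot1 between -0.003 and 0.004 m and angle between cup_c's own z axis and vertical below 0.08 rad))).
It fails at once if the standing cup is displaced (distance of cup_c from where it was at the start of the episode above 0.012 m or angle between cup_c's own z axis and vertical above 0.3 rad).
It fails at once if the mug or the jar is moved (distance of any of mug, jar from where it was at the start of the episode above 0.02 m).
It also fails if it takes over 64 s, if anything falls off the work surface, if the arm or the gripper's body presses on something with over 40 N, if the wrist force passes 120 N, or if a joint passes its speed limit or range.

## Working session

There is one attempt and no reset: what is moved stays moved. The work goes in short steps, Python scripts to look and compute and a tool call to move; the robot and the scene stay as the last step left them, time stands still between calls to the robot, and variables do not carry over. Pictures are saved under pics/ and viewed, and the job is handed in when it is done.

Besides the shell and the picture viewer there is one more tool, called after "Request:" as a command line: name --argument value ..., lists and objects as JSON in quotes. move_arm: Moves the arm, as the interface text tells. Its arguments: {"type":"object","properties":{"deltas":{"type":"array","items":{"type":"array"}},"grip_force":{"type":"number"}},"required":["deltas"]}

```bash
mkdir -p pics; ls; cat > h.py <<'E'
import numpy as np, cv2
from station import manip, optics, job
def snap(n,f):
    im=optics.snapshot(n); cv2.imwrite('pics/'+f+'.png',im[:,:,::-1]); return im
def px2w(n,u,v,z,P=None):
    P=P or optics.camera_params(n); R=np.array(P['R']);t=np.array(P['t'])
    d=R.T@np.array([(u-P['cx'])/P['fx'],(v-P['cy'])/P['fy'],1]); c=-R.T@t
    return c+d*(z-c[2])/d[2]
def w2px(n,X,P=None):
    P=P or optics.camera_params(n); p=np.array(P['R'])@np.array(X)+np.array(P['t'])
    return np.array([P['fx']*p[0]/p[2]+P['cx'],P['fy']*p[1]/p[2]+P['cy']])
E
python3 - <<'E'
from h import *
print(manip.observe())
for n in('scene','side','wrist'):
    snap(n,n+'0'); P=optics.camera_params(n);R=np.array(P['R']);print(n,P['fx'],-R.T@np.array(P['t']),R[2])
E
```

```text
pics
{'time_s': 0.0, 'joint_positions': array([ 1.27199548,  0.46839781, -0.01162923,  1.60364599,  0.00600192,
        1.07137811, -0.05632129]), 'dq': array([ 4.64571737e-04,  8.10834127e-04,  1.34086398e-03, -2.24406503e-04,
        1.56097933e-03,  1.26039267e-03, -5.52808795e-05]), 'joint_efforts': array([-1.60262180e-04, -5.32383227e+01,  2.10627675e-02, -2.51300150e+01,
        1.12682709e-02,  7.82612711e-03,  5.60021491e-06]), 'tool_pos': array([ 0.16427947, -0.62834886,  0.24931566]), 'tool_rot': array([-3.13980181e+00,  1.14659960e-04,  2.55740299e-01]), 'force': array([-0.18815739,  0.44840915, -0.36879538]), 'ft_torque': array([-0.00864964, -0.03905208,  0.08089827]), 'gripper_width': 0.9968050088856125}
scene 460.34717385135536 [ 1.5153683  -0.26123271  0.71889452] [-0.81125977  0.22220631 -0.540816  ]
side 424.67224264293185 [-0.08413277  0.72230937  0.88637967] [ 0.50207226 -0.56941561 -0.65091421]
wrist 278.6798862912731 [ 0.23038234 -0.61037421  0.37298589] [-0.25683914 -0.06585073 -0.96420814]
```

View pics/scene0.png

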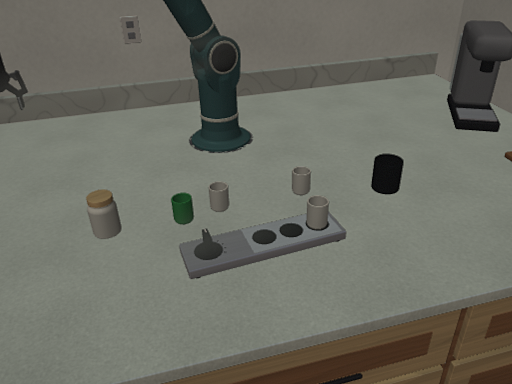

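View pics/side0.png

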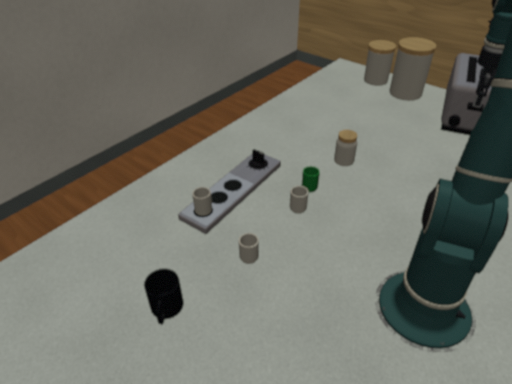

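View pics/wrist0.png

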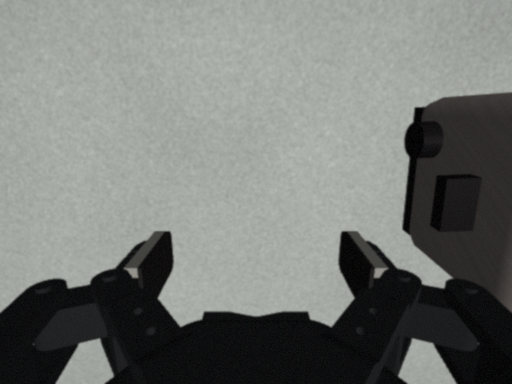

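```bash
python3 - <<'E'
import cv2
im=cv2.imread('pics/scene0.png')[150:280,160:360];a=cv2.resize(im,None,fx=4,fy=4,interpolation=cv2.INTER_CUBIC);cv2.imwrite('pics/sc0.png',a)
im=cv2.imread('pics/side0.png')[140:270,170:330];a=cv2.resize(im,None,fx=4.5,fy=4.5,interpolation=cv2.INTER_CUBIC);cv2.imwrite('pics/sd0.png',a)
E
```

```text
(no output)
```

View pics/sc0.png

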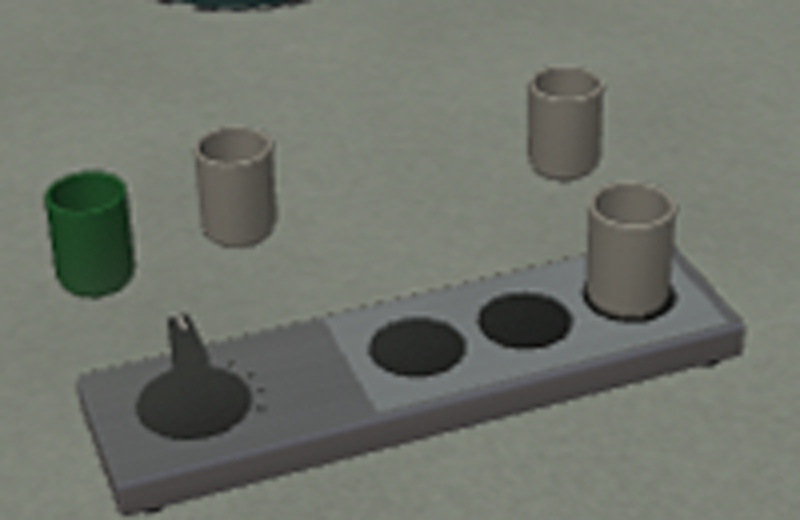

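View pics/sd0.png

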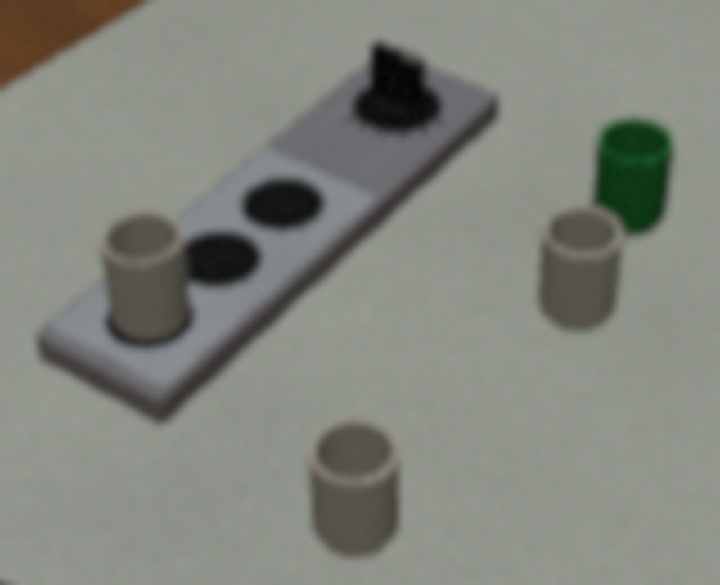

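```bash
python3 - <<'E'
from h import *
o=lambda s,a:((a[0]+.5)/4-.5+160,(a[1]+.5)/4-.5+150) if s=='scene' else ((a[0]+.5)/4.5-.5+170,(a[1]+.5)/4.5-.5+140)
D={'spot3':(.03,(417,346),(283,203)),'spot2':(.03,(525,320),(218,258)),'dial':(.038,(194,402),(397,104)),'cupR':(.07,(235,146),(582,236)),'cupL':(.07,(566,83),(354,455)),'cup_c':(.1,(632,206),(144,241)),'green':(.07,(88,190),(635,142))}
for k,(z,a,b) in D.items():
    A=px2w('scene',*o('scene',a),z);B=px2w('side',*o('side',b),z);print(k,A[:2].round(4),B[:2].round(4))
for k,z,a,b in (('mug',.092,(388,160),(164,283)),('jar',.11,(101,195),(347,135))):
    print(k,px2w('scene',*a,z)[:2],px2w('side',*b,z)[:2])
E
```

```text
spot3 [ 0.6456 -0.0233] [ 0.6492 -0.0236]
spot2 [0.6401 0.0486] [0.6433 0.0485]
dial [ 0.6685 -0.1654] [ 0.6555 -0.1566]
cupR [ 0.4436 -0.0938] [ 0.4402 -0.0892]
cupL [0.43   0.1509] [0.4269 0.1551]
cup_c [0.6378 0.1176] [0.6315 0.1218]
green [ 0.4692 -0.1975] [ 0.4711 -0.1951]
mug [0.48572228 0.39425649] [0.47566516 0.39636405]
jar [ 0.46216226 -0.39407256] [ 0.46339178 -0.38981844]
```

Candidates in the scene view are: whites at (219,196) and (301,180), which are loose and on the counter; the white at (318,212), which is standing on spot1; and the green one at (183,208), a look-alike. The two counter whites fit cup_a and cup_b, and the enlarged crops confirm it. I go above the right-hand one first.

```bash
cat >> h.py <<'E'
from scipy.spatial.transform import Rotation as Ro
def delta(pos,yaw,roll=np.pi,pitch=0):
    s=manip.observe(); R0=Ro.from_euler('xyz',s['tool_rot']); 
    d=R0.inv().apply(np.array(pos)-s['tool_pos']); w=(R0.inv()*Ro.from_euler('xyz',[roll,pitch,yaw])).as_rotvec()
    print('t',round(s['time_s'],2),'pos',s['tool_pos'].round(4),'rot',s['tool_rot'].round(3),'F',s['force'].round(1),'w',round(s['gripper_width'],3))
    print('  shift',(d/.8).round(4),'turn',(w/np.pi).round(4),'mm',np.linalg.norm(d)*1000)
E
python3 -c "
from h import *
delta([.442,-.0915,.25],1.65)"
```

```text
t 0.15 pos [ 0.1643 -0.6285  0.2495] rot [-3.14   0.     0.256] F [ 0.9 -0.5 -0.1] w 0.998
  shift [ 5.056e-01 -5.615e-01  2.000e-04] turn [-4.000e-04 -3.000e-04 -4.438e-01] mm 604.5079909027962
```

Request:
move_arm --deltas '[[[0.5056,-0.5615,0],[0,0,-0.4438],1],[[0.5056,-0.5615,0],[0,0,-0.4438],1],[[0.5056,-0.5615,0],[0,0,-0.4438],1],[[0.5056,-0.5615,0],[0,0,-0.4438],1],[[0.5056,-0.5615,0],[0,0,-0.4438],1],[[0.5056,-0.5615,0],[0,0,-0.4438],1],[[0.5056,-0.5615,0],[0,0,-0.4438],1],[[0.5056,-0.5615,0],[0,0,-0.4438],1],[[0.5056,-0.5615,0],[0,0,-0.4438],1],[[0.5056,-0.5615,0],[0,0,-0.4438],1]]'

```text
time_s: 1.15
tool_pos: [0.3943, -0.1829, 0.2503]
tool_rot: [-3.142, -0.001, 1.654]
force: [1.1, -0.5, 0.2]
gripper_width: 1.001
```

```bash
python3 -c "
from h import *
delta([.442,-.0915,.25],1.65)"
```

```text
t 1.15 pos [ 0.3943 -0.1829  0.2503] rot [-3.142e+00 -1.000e-03  1.654e+00] F [ 1.1 -0.5  0.2] w 1.001
  shift [0.1089 0.0689 0.0005] turn [-0.     -0.0002  0.0012] mm 103.0676507154347
```

Request:
move_arm --deltas '[[[0.1089,0.0689,0],[0,0,0.001],1],[[0.1089,0.0689,0],[0,0,0.001],1],[[0.1089,0.0689,0],[0,0,0.001],1],[[0.1089,0.0689,0],[0,0,0.001],1],[[0.1089,0.0689,0],[0,0,0.001],1]]'

```text
time_s: 1.65
tool_pos: [0.4414, -0.0926, 0.2501]
tool_rot: [-3.141, -0.0, 1.649]
force: [0.2, -0.1, 0.2]
gripper_width: 1.0
```

```bash
python3 -c "
from h import *
delta([.442,-.0915,.25],1.65)
P=optics.camera_params('wrist');im=snap('wrist','w1')
for X in ([.442,-.0915,.07],[.442,-.0915,0]): print(w2px('wrist',X,P))
import pickle;pickle.dump(P,open('P1','wb'))
cv2.imwrite('pics/w1b.png',cv2.resize(im[:,:,::-1],None,fx=1.5,fy=1.5))"
```

```text
t 1.65 pos [ 0.4414 -0.0926  0.2501] rot [-3.141 -0.     1.649] F [ 0.2 -0.1  0.2] w 1.0
  shift [0.0014 0.0009 0.0001] turn [-0.0003 -0.0001 -0.0003] mm 1.294018558409254
[255.20484147 173.42388428]
[255.26251255 162.2211042 ]
```

View pics/w1b.png

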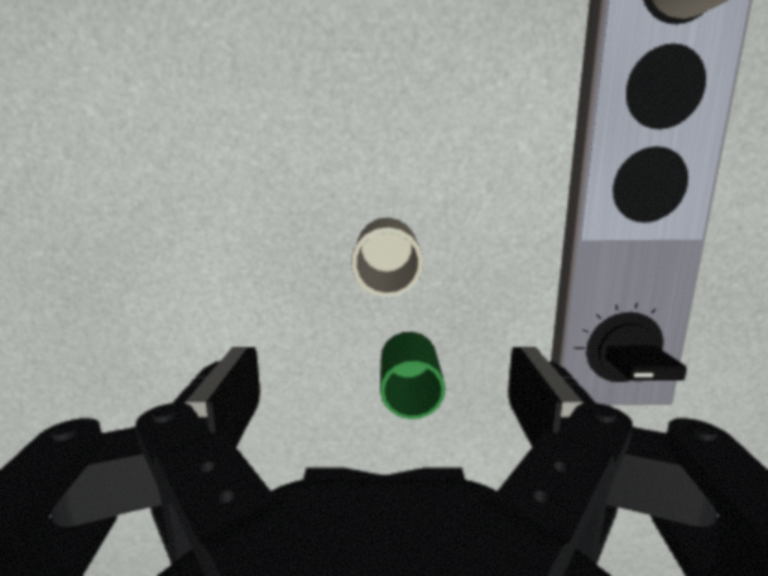

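```bash
python3 -c "
from h import *
import pickle;P=pickle.load(open('P1','rb'))
im=cv2.imread('pics/w1.png');g=cv2.cvtColor(im,cv2.COLOR_BGR2GRAY)
m=((g<60)*255).astype('uint8')
cs,_=cv2.findContours(m,cv2.RETR_EXTERNAL,cv2.CHAIN_APPROX_NONE)
for c in cs:
    if cv2.contourArea(c)>300:
        e=cv2.fitEllipse(c);print(np.round(e[0],1),np.round(e[1],1),px2w('wrist',*e[0],.03,P).round(4))
print('cup',px2w('wrist',(387.5/1.5)-.17,262/1.5-.17,.07,P))
print('dial',px2w('wrist',(626/1.5)-.17,346/1.5-.17,.038,P))
print('base',px2w('wrist',(386/1.5)-.17,244/1.5-.17,.004,P))
"
```

```text
[275.2 261.5] [27.7 37.6] [ 0.4798 -0.2222  0.03  ]
[271.6 237.3] [31.  37.2] [ 0.4715 -0.1862  0.03  ]
[421.  233.3] [44.9 65.1] [ 0.6704 -0.1648  0.03  ]
[433.2 122.5] [43.9 52.4] [ 0.651  -0.0213  0.03  ]
[443.5  57.1] [47.6 58.1] [0.6448 0.0506 0.03  ]
[252.8 233.6] [400.1 471. ] [ 0.4458 -0.1829  0.03  ]
cup [ 0.44538516 -0.09246276  0.07      ]
dial [ 0.65907857 -0.15802607  0.038     ]
base [ 0.44452018 -0.09095393  0.004     ]
```

```bash
python3 -c "
from h import *
delta([.443,-.0922,.045],1.65)"
```

```text
t 1.7 pos [ 0.4413 -0.0931  0.2501] rot [-3.14  -0.     1.648] F [ 0.7  0.2 -0.5] w 1.0
  shift [0.0008 0.0025 0.2563] turn [-0.0004 -0.0001 -0.0007] mm 205.0859979571087
```

Request:
move_arm --deltas '[[[0.001,0.0025,0.05],[0,0,-0.0007],1],[[0.001,0.0025,0.1],[0,0,-0.0007],1],[[0.001,0.0025,0.15],[0,0,-0.0007],1],[[0.001,0.0025,0.19],[0,0,-0.0007],1],[[0.001,0.0025,0.22],[0,0,-0.0007],1],[[0.001,0.0025,0.24],[0,0,-0.0007],1],[[0.001,0.0025,0.2563],[0,0,-0.0007],1],[[0.001,0.0025,0.2563],[0,0,-0.0007],1]]'

```text
time_s: 2.5
tool_pos: [0.4417, -0.0931, 0.0438]
tool_rot: [-3.138, -0.001, 1.648]
force: [0.1, -0.1, 0.1]
gripper_width: 0.999
```

Request:
move_arm --deltas '[[[0,0,0],[0,0,0],0],[[0,0,0],[0,0,0],-0.2],[[0,0,0],[0,0,0],-0.5],[[0,0,0],[0,0,0],-1],[[0,0,0],[0,0,0],-1],[[0,0,0],[0,0,0],-1],[[0,0,0],[0,0,0],-1],[[0,0,0],[0,0,0],-1]]' --grip_force 30

```text
time_s: 3.3
tool_pos: [0.4426, -0.0936, 0.0448]
tool_rot: [-3.139, 0.001, 1.648]
force: [-0.3, -2.1, 7.1]
gripper_width: 0.635
```

```bash
python3 -c "
from h import *
delta([.6427,.0492,.20],1.651)
snap('wrist','w2')"
```

```text
t 3.3 pos [ 0.4426 -0.0936  0.0448] rot [-3.139e+00  1.000e-03  1.648e+00] F [-0.3 -2.1  7.1] w 0.635
  shift [ 0.1586  0.2628 -0.1946] turn [-0.0007  0.0002 -0.001 ] mm 290.7134762575671
```

View pics/w2.png

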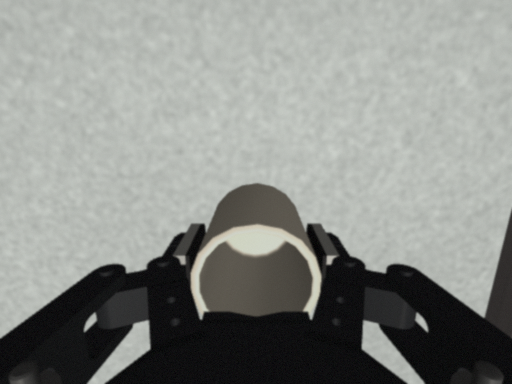

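Request:
move_arm --deltas '[[[0,0,-0.05],[0,0,0],-1],[[0,0,-0.1],[0,0,0],-1],[[0,0,-0.15],[0,0,0],-1],[[0.03,0.04,-0.18],[0,0,-0.001],-1],[[0.06,0.1,-0.18],[0,0,-0.001],-1],[[0.1,0.16,-0.18],[0,0,-0.001],-1],[[0.13,0.21,-0.18],[0,0,-0.001],-1],[[0.1586,0.25,-0.18],[0,0,-0.001],-1],[[0.1586,0.2628,-0.18],[0,0,-0.001],-1],[[0.1586,0.2628,-0.18],[0,0,-0.001],-1]]'

```text
time_s: 4.35
tool_pos: [0.6432, 0.0503, 0.1876]
tool_rot: [-3.139, -0.0, 1.653]
force: [-0.4, -0.7, -2.2]
gripper_width: 0.636
```

```bash
python3 -c "
from h import *
delta([.6427,.0492,.0755],1.651)
P=optics.camera_params('wrist');import pickle;pickle.dump(P,open('P3','wb'))
im=snap('wrist','w3');im=snap('side','s3')"
```

```text
t 4.35 pos [0.6432 0.0503 0.1876] rot [-3.139 -0.     1.653] F [-0.4 -0.7 -2.2] w 0.636
  shift [-0.0014 -0.0004  0.1401] turn [-0.0009 -0.      0.0005] mm 112.06920217477806
```

View pics/w3.png

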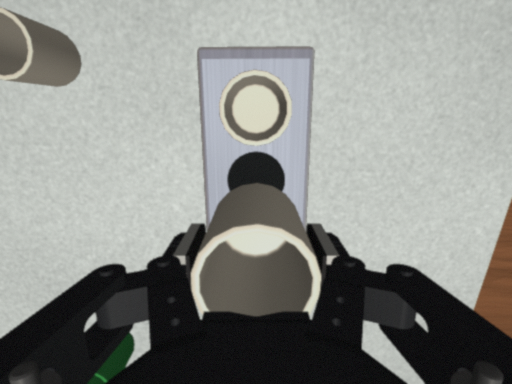

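View pics/s3.png

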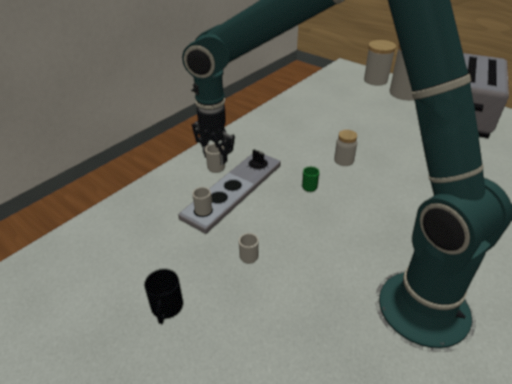

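```bash
python3 -c "
from h import *
import pickle;P=pickle.load(open('P3','rb'))
print(px2w('wrist',256,107.5,.1,P), 'padtop',px2w('wrist',256,152,.03,P),px2w('wrist',228,179,.03,P),px2w('wrist',285,179,.03,P),'warmer end top',px2w('wrist',256,58,.03,P),px2w('wrist',256,47,0.03,P))
print('rim',px2w('wrist',256,(228+330)/2,.1876+.025,P))
"
```

```text
[0.63870597 0.12092811 0.1       ] padtop [0.64220281 0.07856422 0.03      ] [0.61555533 0.04820408 0.03      ] [0.67448786 0.05305849 0.03      ] warmer end top [0.63502688 0.16561265 0.03      ] [0.63426382 0.1748691  0.03      ]
rim [0.64425107 0.05357413 0.2126    ]
```

Request:
move_arm --deltas '[[[-0.003,0.0007,0.04],[-0.0009,0,0],-1],[[-0.003,0.0007,0.08],[-0.0009,0,0],-1],[[-0.003,0.0007,0.11],[-0.0009,0,0],-1],[[-0.003,0.0007,0.125],[-0.0009,0,0],-1],[[-0.003,0.0007,0.133],[-0.0009,0,0],-1],[[-0.003,0.0007,0.137],[-0.0009,0,0],-1],[[-0.003,0.0007,0.139],[-0.0009,0,0],-1],[[-0.003,0.0007,0.1395],[-0.0009,0,0],-1],[[-0.003,0.0007,0.1395],[-0.0009,0,0],-1]]'

```text
time_s: 5.35
tool_pos: [0.6423, 0.0456, 0.0769]
tool_rot: [-3.142, 0.002, 1.65]
force: [-0.2, 0.1, -2.3]
gripper_width: 0.635
```

```bash
python3 -c "
from h import *
delta([.644,.048,.0755],1.651)
im=snap('side','s4')
cv2.imwrite('pics/s4b.png',cv2.resize(cv2.imread('pics/s4.png')[140:270,150:310],None,fx=4.5,fy=4.5))"
```

```text
t 5.35 pos [0.6423 0.0456 0.0769] rot [-3.142e+00  2.000e-03  1.650e+00] F [-0.2  0.1 -2.3] w 0.635
  shift [0.0028 0.0023 0.0017] turn [-0.      0.0005 -0.0003] mm 3.197120456734304
```

View pics/s4b.png

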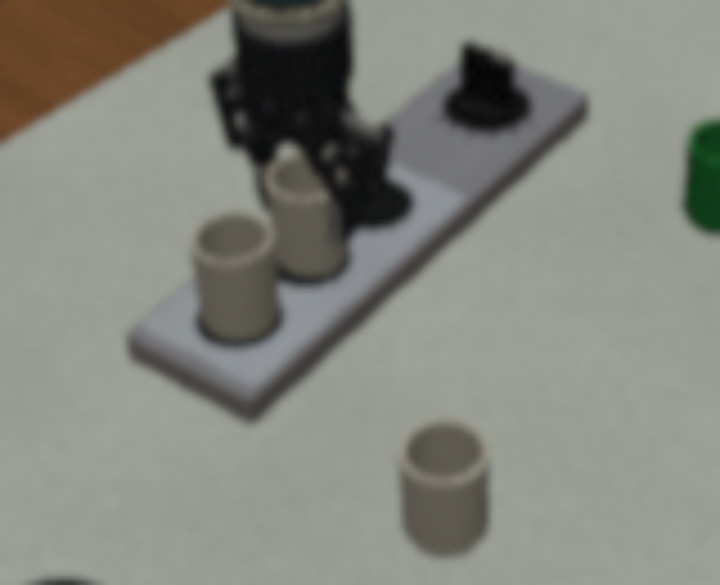

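Request:
move_arm --deltas '[[[0.0028,0.0023,0.0005],[0,0,0],-1],[[0.0028,0.0023,0.0012],[0,0,0],-1],[[0.0028,0.0023,0.002],[0,0,0],-1],[[0.0028,0.0023,0.003],[0,0,0],-1],[[0.0028,0.0023,0.003],[0,0,0],-1]]'

```text
time_s: 5.9
tool_pos: [0.6441, 0.0481, 0.0749]
tool_rot: [-3.142, 0.002, 1.65]
force: [-1.7, -0.7, 4.2]
gripper_width: 0.635
```

Request:
move_arm --deltas '[[[0,0,0],[0,0,0],0.4],[[0,0,0],[0,0,0],0.6],[[0,0,0],[0,0,0],0.9],[[0,0,0],[0,0,0],1],[[0,0,0],[0,0,0],1],[[0,0,-0.02],[0,0,0],1],[[0,0,-0.06],[0,0,0],1],[[0,0,-0.11],[0,0,0],1],[[0,0,-0.16],[0,0,0],1],[[0,0,-0.16],[0,0,0],1]]'

```text
time_s: 6.9
tool_pos: [0.6476, 0.0496, 0.2108]
tool_rot: [3.129, 0.002, 1.65]
force: [0.3, 0.4, -0.4]
gripper_width: 0.999
```

```bash
python3 -c "
from h import *
delta([.4295,.153,.20],1.65)
P=optics.camera_params('wrist');import pickle;pickle.dump(P,open('P5','wb'))
snap('wrist','w5');snap('scene','sc5')
cv2.imwrite('pics/sc5b.png',cv2.resize(cv2.imread('pics/sc5.png')[130:280,160:360],None,fx=3.5,fy=3.5))"
```

```text
t 6.9 pos [0.6476 0.0496 0.2108] rot [3.129e+00 2.000e-03 1.650e+00] F [ 0.3  0.4 -0.4] w 0.999
  shift [ 0.1505 -0.2616  0.0101] turn [0.0039 0.0005 0.0001] mm 241.58008618999352
```

View pics/w5.png

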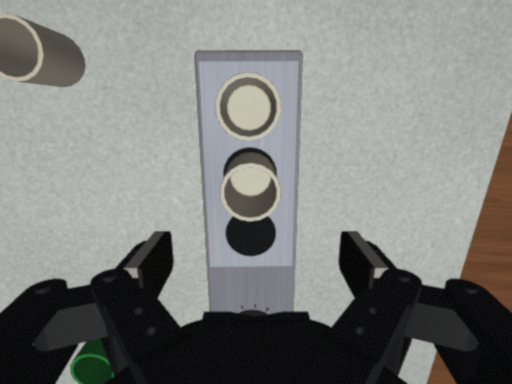

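View pics/sc5b.png

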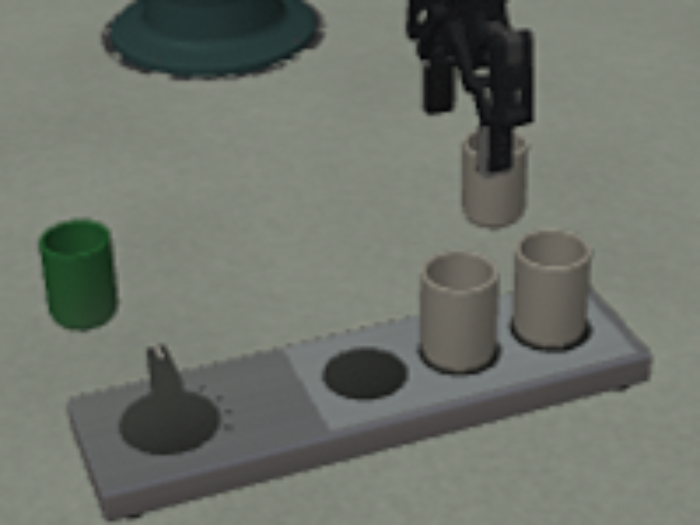

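```bash
python3 -c "
from h import *
import pickle;P=pickle.load(open('P5','rb'))
for a in ((248.5,106,.1),(250.5,192,.1),(250.3,233,.03),(18,48,.07)): print(px2w('wrist',*a,P).round(4))
"
```

```text
[0.6387 0.1211 0.1   ]
[0.6457 0.0491 0.1   ]
[ 0.6505 -0.0221  0.03  ]
[0.4385 0.1532 0.07  ]
```

Request:
move_arm --deltas '[[[0.03,-0.05,0],[0.0039,0,0],1],[[0.06,-0.105,0],[0.0039,0,0],1],[[0.09,-0.16,0],[0.0039,0,0],1],[[0.12,-0.21,0],[0.0039,0,0],1],[[0.14,-0.245,0.01],[0.0039,0,0],1],[[0.15,-0.2616,0.01],[0.0039,0,0],1],[[0.15,-0.2616,0.01],[0.0039,0,0],1]]'

```text
time_s: 7.7
tool_pos: [0.425, 0.1519, 0.1959]
tool_rot: [-3.131, 0.003, 1.653]
force: [0.6, -0.3, 0.0]
gripper_width: 1.001
```

```bash
python3 -c "
from h import *
delta([.4295,.153,.045],1.65)
P=optics.camera_params('wrist')
snap('wrist','w6')
print(w2px('wrist',[.4295,.153,.07],P));import pickle;pickle.dump(P,open('P6','wb'))"
```

```text
t 7.7 pos [0.425  0.1519 0.1959] rot [-3.131e+00  3.000e-03  1.653e+00] F [ 0.6 -0.3  0. ] w 1.001
  shift [0.0015 0.0077 0.1886] turn [-0.0033  0.0009  0.0009] mm 150.9987681223918
[260.58469296 186.05197996]
```

View pics/w6.png

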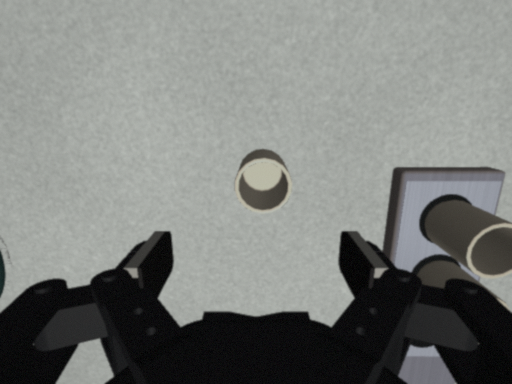

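Request:
move_arm --deltas '[[[0.0015,0.009,0.05],[-0.0033,0.0009,0.0009],1],[[0.0015,0.009,0.1],[-0.0033,0.0009,0.0009],1],[[0.0015,0.009,0.14],[-0.0033,0.0009,0.0009],1],[[0.0015,0.009,0.165],[-0.0033,0.0009,0.0009],1],[[0.0015,0.009,0.18],[-0.0033,0.0009,0.0009],1],[[0.0015,0.009,0.1886],[-0.0033,0.0009,0.0009],1],[[0.0015,0.009,0.1886],[-0.0033,0.0009,0.0009],1]]'

```text
time_s: 8.45
tool_pos: [0.4333, 0.1523, 0.0449]
tool_rot: [3.14, -0.0, 1.647]
force: [-0.5, -0.2, 1.2]
gripper_width: 1.002
```

```bash
python3 -c "
from h import *
delta([.4305,.153,.045],1.65)"
```

```text
t 8.45 pos [0.4333 0.1523 0.0449] rot [ 3.14  -0.     1.647] F [-0.5 -0.2  1.2] w 1.002
  shift [ 0.0011 -0.0034 -0.0001] turn [ 0.0004 -0.0001 -0.0009] mm 2.8517451175873143
```

Request:
move_arm --deltas '[[[0.001,-0.0025,0],[0,0,-0.0009],0.3],[[0.001,-0.0025,0],[0,0,-0.0009],0],[[0.001,-0.0025,0],[0,0,-0.0009],-0.3],[[0.001,-0.0025,0],[0,0,-0.0009],-1],[[0.001,-0.0025,0],[0,0,-0.0009],-1],[[0.001,-0.0025,0],[0,0,-0.0009],-1],[[0.001,-0.0025,0],[0,0,-0.0009],-1],[[0.001,-0.0025,0],[0,0,-0.0009],-1]]' --grip_force 30

```text
time_s: 9.25
tool_pos: [0.4317, 0.1531, 0.0459]
tool_rot: [3.139, 0.0, 1.65]
force: [-2.1, 1.0, 6.3]
gripper_width: 0.626
```

```bash
python3 -c "
from h import *
delta([.6495,-.0228,.20],1.65)
snap('wrist','w7')"
```

```text
t 9.25 pos [0.4317 0.1531 0.0459] rot [3.139 0.    1.65 ] F [-2.1  1.   6.3] w 0.626
  shift [-0.2408  0.2546 -0.1919] turn [0.0009 0.     0.    ] mm 319.58214015594604
```

View pics/w7.png

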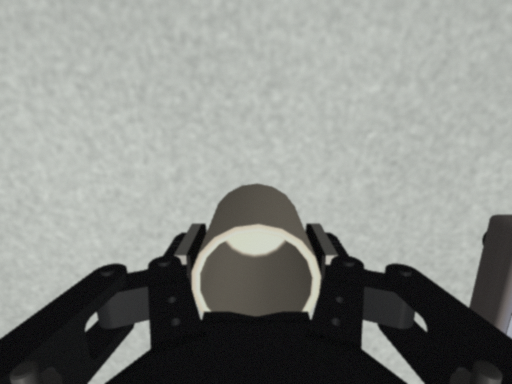

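Request:
move_arm --deltas '[[[0,0,-0.05],[0,0,0],-1],[[0,0,-0.1],[0,0,0],-1],[[0,0,-0.15],[0,0,0],-1],[[-0.04,0.01,-0.19],[0,0,0],-1],[[-0.09,0.04,-0.1919],[0,0,0],-1],[[-0.14,0.08,-0.1919],[0,0,0],-1],[[-0.18,0.12,-0.1919],[0,0,0],-1],[[-0.21,0.17,-0.1919],[0,0,0],-1],[[-0.23,0.22,-0.1919],[0,0,0],-1],[[-0.2408,0.2546,-0.1919],[0,0,0],-1]]'

```text
time_s: 10.3
tool_pos: [0.6516, -0.0258, 0.1999]
tool_rot: [3.138, 0.001, 1.647]
force: [1.0, -0.3, -1.9]
gripper_width: 0.629
```

Request:
move_arm --deltas '[[[0,0,0.01],[0,0,0],-1]]'

```text
time_s: 10.4
tool_pos: [0.6551, -0.0273, 0.1925]
tool_rot: [3.134, 0.001, 1.644]
force: [0.6, 0.4, -2.1]
gripper_width: 0.625
```

```bash
python3 -c "
from h import *
delta([.650,-.024,.0785],1.65)
P=optics.camera_params('wrist')
snap('wrist','w8');import pickle;pickle.dump(P,open('P8','wb'))"
```

```text
t 10.4 pos [ 0.6551 -0.0273  0.1925] rot [3.134e+00 1.000e-03 1.644e+00] F [ 0.6  0.4 -2.1] w 0.625
  shift [ 0.0047 -0.0072  0.1424] turn [ 0.0025  0.0003 -0.002 ] mm 114.14372150709796
```

View pics/w8.png

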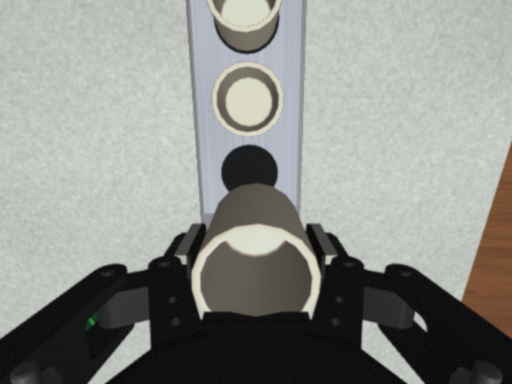

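Request:
move_arm --deltas '[[[0.005,-0.0072,0.03],[0.0025,0,-0.002],-1],[[0.005,-0.0072,0.06],[0.0025,0,-0.002],-1],[[0.005,-0.0072,0.09],[0.0025,0,-0.002],-1],[[0.005,-0.0072,0.115],[0.0025,0,-0.002],-1],[[0.005,-0.0072,0.13],[0.0025,0,-0.002],-1],[[0.005,-0.0072,0.138],[0.0025,0,-0.002],-1],[[0.005,-0.0072,0.141],[0.0025,0,-0.002],-1],[[0.005,-0.0072,0.141],[0.0025,0,-0.002],-1]]'

```text
time_s: 11.25
tool_pos: [0.6466, -0.0236, 0.0778]
tool_rot: [-3.137, 0.001, 1.651]
force: [0.6, 0.6, -2.4]
gripper_width: 0.625
```

```bash
python3 -c "
from h import *
delta([.650,-.0235,.0755],1.65)"
```

```text
t 11.25 pos [ 0.6466 -0.0236  0.0778] rot [-3.137e+00  1.000e-03  1.651e+00] F [ 0.6  0.6 -2.4] w 0.625
  shift [-0.0002  0.0042  0.0028] turn [-0.0015  0.0003  0.0003] mm 4.072208096752674
```

Request:
move_arm --deltas '[[[0,0.0035,0.0005],[-0.0015,0,0],-1],[[0,0.0035,0.001],[-0.0015,0,0],-1],[[0,0.0035,0.0018],[-0.0015,0,0],-1],[[0,0.0035,0.0025],[-0.0015,0,0],-1],[[0,0.0035,0.003],[-0.0015,0,0],-1],[[0,0.0035,0.003],[-0.0015,0,0],-1]]'

```text
time_s: 11.85
tool_pos: [0.6496, -0.0234, 0.0761]
tool_rot: [3.141, 0.001, 1.651]
force: [-2.7, -1.3, 4.6]
gripper_width: 0.622
```

Request:
move_arm --deltas '[[[0,0,0],[0,0,0],0.4],[[0,0,0],[0,0,0],0.6],[[0,0,0],[0,0,0],0.9],[[0,0,0],[0,0,0],1],[[0,0,0],[0,0,0],1],[[0,0,-0.02],[0,0,0],1],[[0,0,-0.06],[0,0,0],1],[[0,0,-0.11],[0,0,0],1],[[0,0,-0.16],[0,0,0],1],[[0,0,-0.16],[0,0,0],1]]'

```text
time_s: 12.85
tool_pos: [0.6531, -0.0224, 0.212]
tool_rot: [3.129, 0.002, 1.651]
force: [0.7, 0.0, -0.0]
gripper_width: 1.0
```

```bash
python3 -c "
from h import *
delta([.66,-.160,.20],3.2213)
P=optics.camera_params('wrist');import pickle;pickle.dump(P,open('P9','wb'))
snap('wrist','w9');snap('side','s9')
cv2.imwrite('pics/s9b.png',cv2.resize(cv2.imread('pics/s9.png')[130:250,150:310],None,fx=4.5,fy=4.5))"
```

```text
t 12.85 pos [ 0.6531 -0.0224  0.212 ] rot [3.129e+00 2.000e-03 1.651e+00] F [ 0.7  0.  -0. ] w 1.0
  shift [-0.1721 -0.0054  0.0153] turn [ 0.0025  0.0037 -0.4998] mm 138.30709428437157
```

View pics/w9.png

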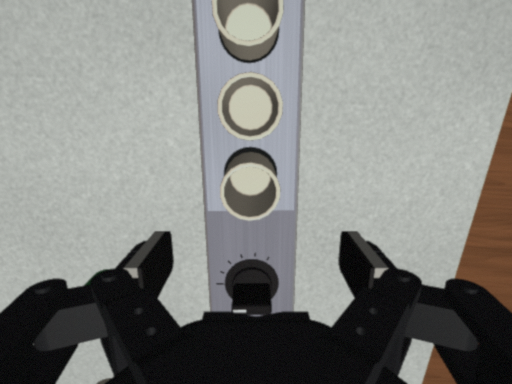

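View pics/s9b.png

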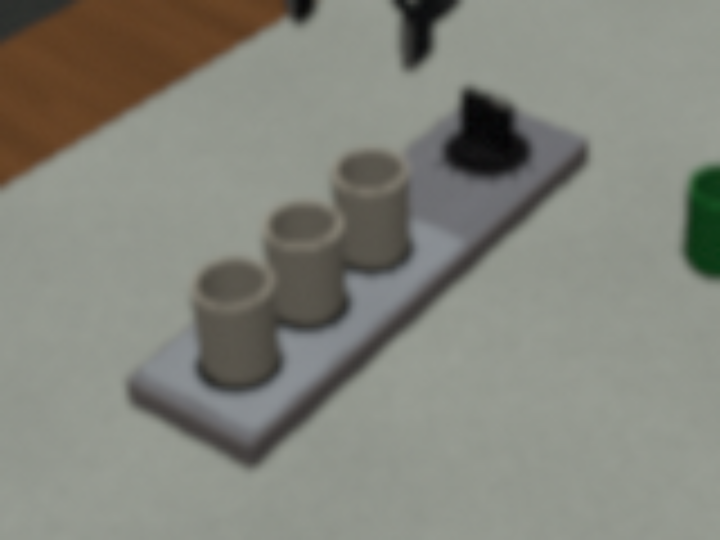

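```bash
python3 -c "
from h import *
import pickle;P=pickle.load(open('P9','rb'))
for a in ((250,106,.1),(250.5,191,.1),(252,283,.038)): print(px2w('wrist',*a,P).round(4))
"
```

```text
[0.6455 0.0491 0.1   ]
[ 0.6513 -0.0224  0.1   ]
[ 0.6631 -0.1573  0.038 ]
```

Request:
move_arm --deltas '[[[-0.04,-0.001,0],[0.0025,0.0037,-0.045],1],[[-0.08,-0.002,0],[0.0025,0.0037,-0.09],1],[[-0.12,-0.003,0],[0.0025,0.0037,-0.14],1],[[-0.15,-0.005,0],[0.0025,0.0037,-0.185],1],[[-0.175,-0.006,0],[0.0025,0.0037,-0.23],1],[[-0.175,-0.006,0],[0.0025,0.0037,-0.28],1],[[-0.175,-0.006,0],[0.0025,0.0037,-0.325],1],[[-0.175,-0.006,0.01],[0.0025,0.0037,-0.37],1],[[-0.175,-0.006,0.01],[0.0025,0.0037,-0.415],1],[[-0.175,-0.006,0.01],[0.0025,0.0037,-0.46],1]]'

```text
time_s: 13.95
tool_pos: [0.6555, -0.1631, 0.1967]
tool_rot: [3.141, -0.012, 3.102]
force: [-0.4, -0.0, 0.1]
gripper_width: 1.002
```

```bash
python3 -c "
from h import *
delta([.661,-.162,.20],3.2213);print(manip.observe()['joint_positions'].round(2))"
```

```text
t 13.95 pos [ 0.6555 -0.1631  0.1967] rot [ 3.141 -0.012  3.102] F [-0.4 -0.   0.1] w 1.002
  shift [-0.0068  0.0017 -0.0042] turn [ 0.0005 -0.0038 -0.038 ] mm 6.508986495325453
[ 0.74  0.75 -0.86  1.53  0.59  1.16  1.3 ]
```

Request:
move_arm --deltas '[[[-0.0068,0.0017,-0.004],[0.0005,-0.0038,-0.038],1],[[-0.0068,0.0017,-0.004],[0.0005,-0.0038,-0.038],1],[[-0.0068,0.0017,-0.004],[0.0005,-0.0038,-0.038],1]]'

```text
time_s: 14.25
tool_pos: [0.6604, -0.162, 0.1988]
tool_rot: [3.141, -0.002, -3.065]
force: [-0.0, 0.8, 0.1]
gripper_width: 1.003
```

```bash
python3 -c "
from h import *
delta([.661,-.162,.066],3.2213)
P=optics.camera_params('wrist');import pickle;pickle.dump(P,open('P10','wb'))
snap('wrist','w10')
print(w2px('wrist',[.661,-.162,.08],P),w2px('wrist',[.661,-.162,.038],P))"
```

```text
t 14.25 pos [ 0.6604 -0.162   0.1988] rot [ 3.141e+00 -2.000e-03 -3.065e+00] F [-0.   0.8  0.1] w 1.003
  shift [-0.0011 -0.0002  0.166 ] turn [ 0.0003 -0.0006 -0.0009] mm 132.82672656438493
[254.09407024 187.58515094] [254.26010259 176.92684655]
```

View pics/w10.png

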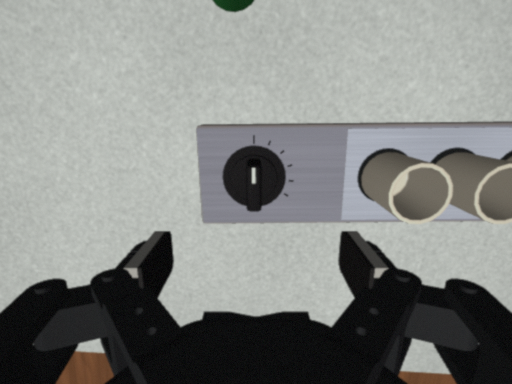

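Request:
move_arm --deltas '[[[-0.001,0,0.05],[0,-0.0006,-0.001],0.5],[[-0.001,0,0.09],[0,-0.0006,-0.001],0.3],[[-0.001,0,0.12],[0,-0.0006,-0.001],0],[[-0.001,0,0.145],[0,-0.0006,-0.001],0],[[-0.001,0,0.16],[0,-0.0006,-0.001],0],[[-0.001,0,0.166],[0,-0.0006,-0.001],0],[[-0.001,0,0.166],[0,-0.0006,-0.001],0]]'

```text
time_s: 15.0
tool_pos: [0.6612, -0.1619, 0.0663]
tool_rot: [3.141, 0.0, -3.061]
force: [0.7, 0.2, -0.4]
gripper_width: 0.497
```

```bash
python3 -c "
from h import *
delta([.661,-.162,.066],3.2213)
snap('wrist','w11')"
```

```text
t 15.0 pos [ 0.6612 -0.1619  0.0663] rot [ 3.141  0.    -3.061] F [ 0.7  0.2 -0.4] w 0.497
  shift [ 0.0003 -0.0002  0.0004] turn [0.0002 0.0001 0.0001] mm 0.3769416531636092
```

View pics/w11.png

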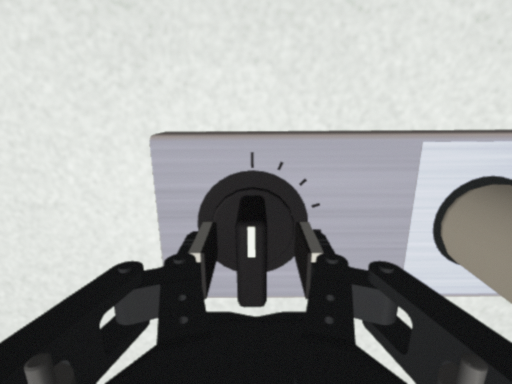

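Request:
move_arm --deltas '[[[0,-0.0022,0],[0,0,0],-0.2],[[0,-0.0022,0],[0,0,0],-0.4],[[0,-0.0022,0],[0,0,0],-0.6],[[0,-0.0022,0],[0,0,0],-1],[[0,-0.0022,0],[0,0,0],-1],[[0,-0.0022,0],[0,0,0],-1],[[0,-0.0022,0],[0,0,0],-1]]' --grip_force 60

```text
time_s: 15.75
tool_pos: [0.6621, -0.1638, 0.0679]
tool_rot: [-3.141, 0.002, -3.061]
force: [-2.2, -0.2, 6.5]
gripper_width: 0.154
```

```bash
python3 -c "
from h import *
delta([.661,-.162,.066],3.2213-1.26)
print(manip.observe()['ft_torque'])
snap('wrist','w12');snap('side','s12')
cv2.imwrite('pics/s12b.png',cv2.resize(cv2.imread('pics/s12.png')[100:230,150:310],None,fx=4.5,fy=4.5))"
```

```text
t 15.75 pos [ 0.6621 -0.1638  0.0679] rot [-3.141e+00  2.000e-03 -3.061e+00] F [-2.2 -0.2  6.5] w 0.154
  shift [0.0011 0.0023 0.0023] turn [3.000e-04 6.000e-04 4.013e-01] mm 2.761962156437477
[-0.10545975  0.33534678  0.18165128]
```

View pics/w12.png

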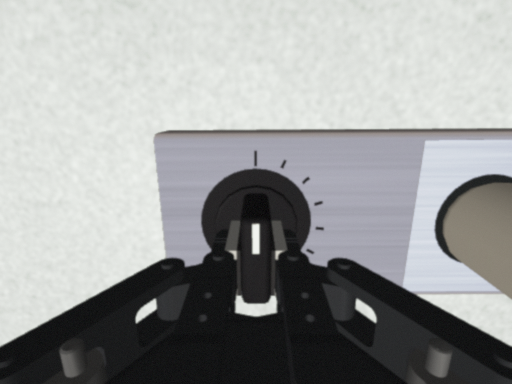

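View pics/s12b.png

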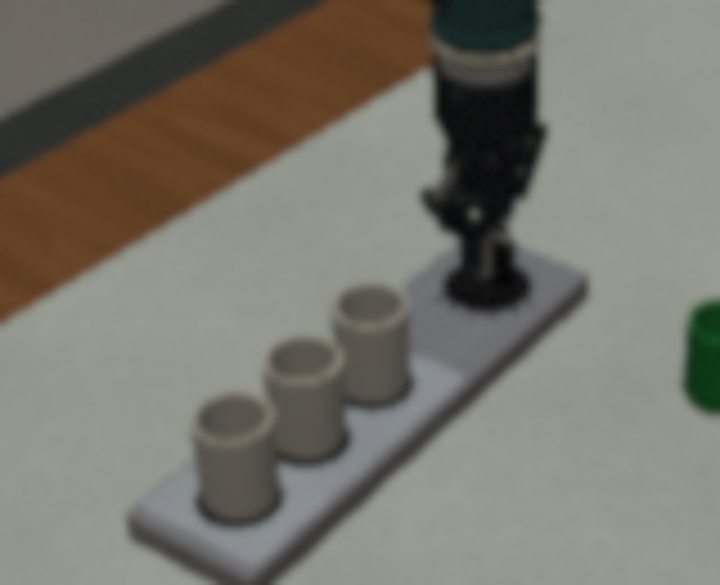

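Request:
move_arm --deltas '[[[0,0,0],[0,0,0.025],-1],[[0,0,0],[0,0,0.05],-1],[[0,0,0],[0,0,0.075],-1],[[0,0,0],[0,0,0.1],-1],[[0,0,0],[0,0,0.125],-1],[[0,0,0],[0,0,0.15],-1],[[0,0,0],[0,0,0.175],-1],[[0,0,0],[0,0,0.2],-1],[[0,0,0],[0,0,0.225],-1],[[0,0,0],[0,0,0.25],-1]]' --grip_force 80

```text
time_s: 16.85
tool_pos: [0.6619, -0.1641, 0.0679]
tool_rot: [3.141, 0.002, 2.434]
force: [-1.1, -0.8, 2.1]
gripper_width: 0.152
```

```bash
python3 -c "
from h import *
delta([.662,-.1635,.067],3.2213-1.26)
print(manip.observe()['ft_torque'])
P=optics.camera_params('wrist');snap('wrist','w13')"
```

```text
t 16.85 pos [ 0.6619 -0.1641  0.0679] rot [3.141e+00 2.000e-03 2.434e+00] F [-1.1 -0.8  2.1] w 0.152
  shift [0.0004 0.0007 0.0012] turn [0.0002 0.0006 0.1504] mm 1.135634181395641
[-0.22727006  0.26058292  0.1563856 ]
```

View pics/w13.png

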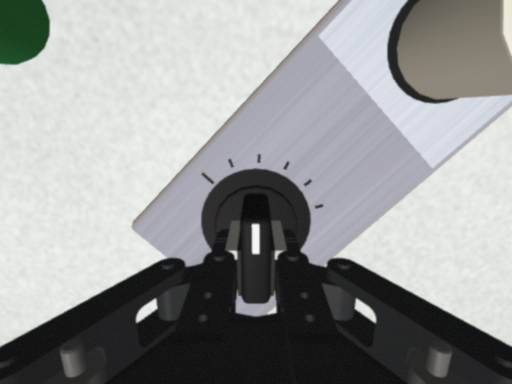

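Request:
move_arm --deltas '[[[0,0,0],[0,0,0.025],-1],[[0,0,0],[0,0,0.05],-1],[[0,0,0],[0,0,0.075],-1],[[0,0,0],[0,0,0.1],-1],[[0,0,0],[0,0,0.12],-1],[[0,0,0],[0,0,0.135],-1],[[0,0,0],[0,0,0.145],-1],[[0,0,0],[0,0,0.15],-1],[[0,0,0],[0,0,0.15],-1],[[0,0,0],[0,0,0.15],-1]]'

```text
time_s: 17.9
tool_pos: [0.6617, -0.1643, 0.0679]
tool_rot: [3.141, 0.002, 1.96]
force: [-2.2, -0.6, 2.7]
gripper_width: 0.152
```

```bash
python3 -c "
from h import *
delta([.662,-.1635,.067],3.2213-1.26)
print(manip.observe()['ft_torque'])
P=optics.camera_params('wrist');im=snap('wrist','w14')
cv2.imwrite('pics/w14b.png',cv2.resize(cv2.imread('pics/w14.png')[110:330,120:400],None,fx=2.7,fy=2.7));snap('scene','sc14');snap('side','s14')
a=cv2.resize(cv2.imread('pics/sc14.png')[150:280,160:360],None,fx=4,fy=4);cv2.imwrite('pics/sc14b.png',a)
print(px2w('wrist',256,200,.038,P)[:2],px2w('wrist',256,160,.03,P)[:2])"
```

```text
t 17.9 pos [ 0.6617 -0.1643  0.0679] rot [3.141e+00 2.000e-03 1.960e+00] F [-2.2 -0.6  2.7] w 0.152
  shift [0.0008 0.0007 0.0012] turn [ 0.0002  0.0006 -0.0004] mm 1.2616842672150452
[-0.21749865  0.48668234  0.14392876]
[ 0.65634935 -0.1467685 ] [ 0.64803035 -0.12644383]
```

View pics/w14b.png

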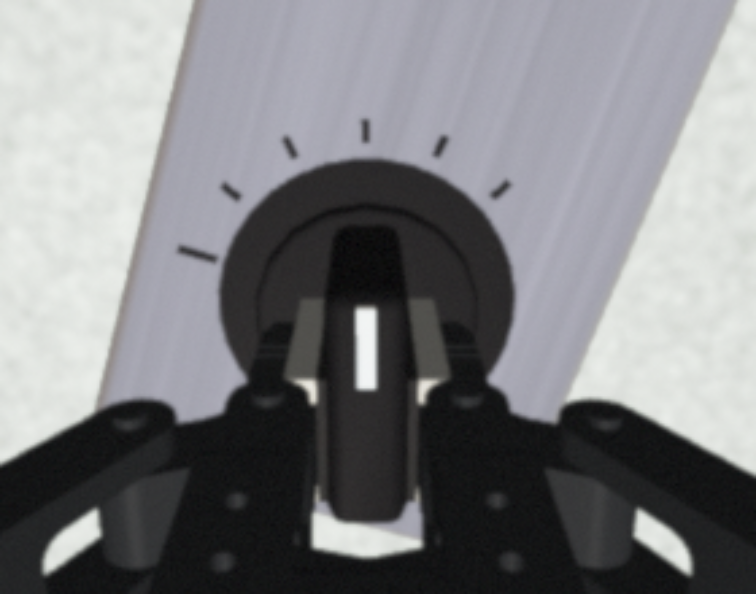

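View pics/sc14b.png

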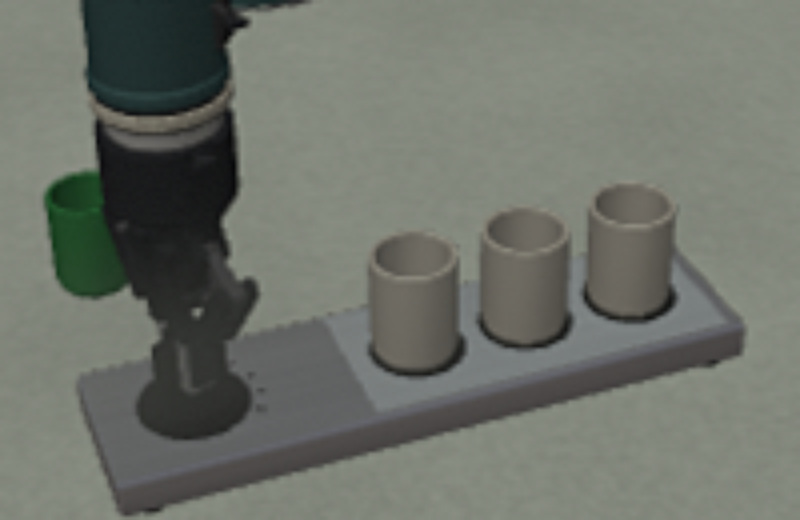

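The pointer at (366,348) lines up with the third click mark at (365,130), counting from the long rest mark. I hold briefly, then hand in.

Request:
move_arm --deltas '[[[0,0,0],[0,0,0],-1],[[0,0,0],[0,0,0],-1],[[0,0,0],[0,0,0],-1],[[0,0,0],[0,0,0],-1],[[0,0,0],[0,0,0],-1],[[0,0,0],[0,0,0],-1]]'

```text
time_s: 18.65
tool_pos: [0.6617, -0.1643, 0.0679]
tool_rot: [3.141, 0.002, 1.96]
force: [-1.2, -0.5, 3.5]
gripper_width: 0.149
```

```bash
python3 -c "
from h import *
delta([.662,-.1635,.067],3.2213-1.26)
print(job.hand_in())"
```

```text
t 18.65 pos [ 0.6617 -0.1643  0.0679] rot [3.141e+00 2.000e-03 1.960e+00] F [-1.2 -0.5  3.5] w 0.149
  shift [0.0008 0.0007 0.0012] turn [ 0.0002  0.0006 -0.0004] mm 1.2292529994432713
the job is handed in; nothing more can be done
None
```

I set both loose white cups on spot2 and spot3, then turned the dial clockwise to its third click. I handed the job in at 18.65 s with the fingers still holding it; the hand-in gave no verdict.

- **Cups:** after release, the wrist camera put both within about 2 mm of their pad centres. The last scene view shows the three standing upright in a row.
- **Dial:** the tool turned 1.26 rad from rest, and the pointer lines up with the third mark. The tool stayed still through the final hold, with the grip set to 80 N.
- **Left alone:** I did not touch the cup on spot1, the mug, the jar or the green look-alike.
- **Disagreements:** the first camera estimates of the dial's position differed by up to about 13 mm. I used the pad geometry instead, and a wrist view from directly above the dial agreed with it. No check failed.

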